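Clip the almirah key onto the bangle stand's snap hook

ROBOT

A 6-joint arm with a two-finger parallel gripper is mounted at the origin on the work surface. World frame = base frame: x ahead of the robot, y to its left, z up, the work surface at z = 0. Lengths are in m, angles in rad, forces in N, time in s.
With the tool pointing down it reaches from about 0.25 to 0.775 m from the base axis. Payload 4 kg.
Tool frame: the origin (TCP) lies midway between the tips of the shut fingers; the grasp point (between the pads) lies 19 mm behind it; z points along the fingers, x is the direction in which the jaws open and shut, and the axes are right-handed (so a half turn about z gives the same grasp; the last joint's range is limited). The gripper opens to 85 mm and grips with 20 to 120 N. Pads are 22 mm wide; open, the fingers measure 114 mm over their backs; the gripper's body (76 mm by 85 mm) begins 54 mm behind the grasp point. The pads swing forward as they close: fully open they stand 13 mm farther back than shut.
Start: joints at [1.087, 0.087, 1.371, -0, 1.684, -0.103], TCP at [0.204, 0.511, 0.231] pointing down, gripper open.
Joint ranges: [-3.1, 3.1], [-0.76, 2.03], [0.27, 2.55], [-1.08, 4.22], [0.17, 2.65], [-2.57, 2.57]. Speed limits (rad/s): [2.79, 2.79, 3.14, 3.14, 3.14, 3.14].

INTERFACE

Orientations are given as a 3x3 rotation matrix whose columns are the frame's x, y, z axes.
In Python, from rig import get_state, viewer, order gives the robot as it stands.
- The arm moves only by the tool move_arm, never from a script. Its argument "deltas" is a list of rows, each an object of numbers: "gripper": the finger opening in cm, from 0 to 8.54; "tx", "ty", "tz": the shift along the tool's x, y, z in cm; "yaw": the turn about the tool's z in degrees. A call has 1 to 12 rows; each row shifts and turns the commanded pose from where the row before left it, along the tool's axes as they then stand; what a row does not reach is not made up. A row lasts 1/10 s, in which the tool goes at most 50 mm and 8.59 degrees, less where a joint would pass 70% of its speed; a pose out of reach is approached as far as the arm can. A call with a gripper value outside its range is refused whole. The fingers move at their own pace and stop on an object; "grip_force" is the grip in N (left out, the last holds). Time passes only in rows, so rows that do not move let the fingers close. It gives the time, the measured TCP pose, the force and the opening at its end, in the units of the state.
- get_state(): the state, without advancing time (a new reading comes with each control period).
- viewer.get_image(name): name is "scene" or "top"; returns the picture (384x512x3 uint8, blue, green, red); there is no depth.
- viewer.camera_info(name): a dict with "K" (3x3 intrinsics, pixels), "eye" and "rotation" of the camera in the world. Camera axes: x right, y down, z forward; pixel columns grow to the right and rows downward; lengths in m; the calibration is good to about 2 mm. A picture is of the moment at which its call begins. camera_info takes no time and is no camera call.
- order.close_job(): hands the job in, once; it reports no verdict.
The state is a dict: "t": time; "joints": joint angles; "joint_velocities": joint speeds; "effort": joint torques, N m; "tcp_pos": TCP position; "tcp_rot": TCP orientation; "contact_force": force on the tool from outside, world axes, zero at the start; "ft_torque": the same for the moment, N m; "width": opening from 0.0 (shut) to 1.0 (fully open).
Only numpy, scipy, OpenCV 4.12 (cv2) and the standard library are available. Lean on these libraries where they do the work, as an engineer would, in place of code of your own. Each camera call takes 0.05 s, during which the arm holds its last target. There are 200 camera calls.

TASK

Hang the red-headed almirah key on the brass snap hook of the bangle stand: press its ring down against the sprung gate until the ring slips inside and the gate snaps shut behind it, then, before letting go, lift it gently against the shut gate to feel that it is caught. Let it go so that it hangs still from the hook. The hook is only screwed into thin wood, so push and pull with light force, and leave the other things on the table where they are.

Things in the scene. Friction and masses are not known exactly. Their poses are not given: they have to be found in the camera images.
- stand: Dark wooden bangle stand, fixed: round base 140 mm across, 24 mm high; post 22 mm thick (28 mm at the hook), 386 mm high; 345 mm up a dowel along the stand's y, 218 mm long, carrying bangles 67 mm across. Origin: centre of the underside. A brass snap hook sticks out of the post along the stand's -x.
- hook_plate: Brass screw plate on the post with the snap hook it holds. Origin: on the post's axis, 190 mm above the table, level with the hook's shut gate; axes as the stand's. The hook sticks out to -x. It is screwed into thin wood only: keep every push and pull on it under 12 N.
- hook_mid (a point): Nominal middle of the hook's mouth at the shut gate's height, x = -79 mm from hook_plate; axes as the stand's. The hook is screwed in by hand: the real one lies up to 6.5 mm off this point along x, either way, which this reading does not show. J of 6 mm wire, mouth up, in the x-z plane: rear leg at x = +15 mm, nose leg at x = -15 mm (24 mm between); stem to the post at z = +8 mm.
- bowl_seat (a point): Nominal (see hook_mid) centre of the ring's 5 mm wire lying on the bottom of the hook's half-round bowl (inner radius 12 mm, centre 19 mm below hook_mid): x = 0, 28.5 mm below hook_mid. The nose leg is straight from the bowl to 7 mm above hook_mid, then leans 2.5 mm outward; its rounded tip's highest point is 16 mm above hook_mid. The ring's hole goes down over this nose.
- gate (a joint): Sprung steel gate, a tongue 23.5 mm long, 7 wide, 3 thick, hinged on the rear leg at x = +12 mm, z = 0 of the hook, free end 0.5 mm from the nose leg. Rad: 0 = shut, level, against a stop; the end swings down into the hook to 0.83 at most, leaving 7 mm beside the nose leg: the 5 mm ring wire passes only close along the nose, clear 15 to 17 mm below hook_mid. Takes 3 to 7 N; a spring shuts it.
- key: Wardrobe (almirah) key, rigid, 40 to 85 g, lying flat. Origin: centre of the underside of its red head, 40 x 14 x 14 mm (x, y, z), to be gripped across its 14 mm width. At its +x end a round steel ring fast in the head, in the key's x-y plane 7 mm above the underside: wire 5 mm, outer diameter 40, hole 30, from x = 16.5 to 56.5 mm. At its -x end a blade 36 mm long, 8 wide.
- ring_far (a point): Centre of the ring's wire at its far end, on the key's x axis, 54 mm from the key's origin, 7 mm above the underside: the part of the ring that goes into the hook. Axes as the key's.
- perfume: Blue glass perfume bottle with brass-coloured screw cap, 32 x 52 x 106 mm, upright. Origin: centre of the underside. Leave alone.
- clip: Silver plastic hair clip, about 80 x 24 x 30 mm (x, y, z). Origin: underside. Leave alone.
- acrylic_box: Round clear acrylic box with lid, 88 mm across, 46 mm high. Origin: underside. Leave alone.
- polish: Small dark red nail polish bottle with black cap, 30 mm across, 66 mm high. Origin: underside. Leave alone.
- cream_jar: White cream jar with pink lid, 66 mm across, 46 mm high. Origin: underside. Leave alone.
- hairbrush: Dark wooden hairbrush, 205 mm long (x), 60 mm wide, 33 mm high, bristles down. Origin: on the table under its middle. Leave alone.
- bangle: Brass bangle lying flat, 68 mm across, 10 mm high. Origin: centre of the underside. Leave alone.

How it is judged:
By the outcome, as a careful person would: the job done as asked, in the order asked, and still so for the second after the job is handed in, with the robot touching nothing.
It also fails if it takes over 72 s, if anything falls off the work surface, if the arm or the gripper's body presses on something with over 40 N, if the wrist force passes 120 N, or if a joint passes its speed limit or range.

## Working session

There is one attempt and no reset: what is moved stays moved. The work goes in short steps, Python scripts to look and compute and a tool call to move; the robot and the scene stay as the last step left them, time stands still between calls to the robot, and variables do not carry over. Pictures are saved under pics/ and viewed, about 8 in all and at most 12, crops included, and the job is handed in when it is done.

Besides the shell and the picture viewer there is one more tool, called after "Call:" as name(argument=value, ...) on one line, values as JSON. move_arm: Moves the arm, as the interface text tells. Its arguments: {"type":"object","properties":{"deltas":{"type":"array","items":{"type":"object","properties":{"gripper":{"type":"number"},"tx":{"type":"number"},"ty":{"type":"number"},"tz":{"type":"number"},"yaw":{"type":"number"}}}},"grip_force":{"type":"number"}},"required":["deltas"]}

```bash
ls; mkdir -p pics; python3 - <<'E'
from rig import get_state, viewer
import cv2
s=get_state(); print(s)
for n in("scene","top"):
    c=viewer.camera_info(n); print(n,c)
    cv2.imwrite(f"pics/{n}0.png",viewer.get_image(n))
E
```

```text
pics
{'t': 0.0, 'joints': array([ 1.08689912e+00,  8.79896859e-02,  1.37227878e+00, -1.06154619e-06,
        1.68362570e+00, -1.03098304e-01]), 'joint_velocities': array([ 7.52903524e-05,  1.67217378e-03, -5.50889637e-04, -3.17465684e-04,
       -1.45593080e-03, -1.06541652e-03]), 'effort': array([ 1.37255563e-03, -3.51862979e+01, -3.13275969e+01,  1.76104645e-04,
        1.07104631e-02, -1.70875410e-05]), 'tcp_pos': array([0.20417917, 0.5101465 , 0.23010775]), 'tcp_rot': array([[ 3.71661152e-01,  9.28367838e-01, -1.06980159e-03],
       [ 9.28365632e-01, -3.71662617e-01, -2.03775742e-03],
       [-2.28939371e-03, -2.35811762e-04, -9.99997352e-01]]), 'contact_force': array([ 0.45137121,  0.80468749, -0.53089677]), 'ft_torque': array([ 0.02924169, -0.03191052,  0.01791523]), 'width': 0.9959952588884979}
scene {'K': array([[425.67710378,   0.        , 253.71601388],
       [  0.        , 425.67710378, 191.89786499],
       [  0.        ,   0.        ,   1.        ]]), 'eye': array([1.39202852, 0.81485203, 0.90713797]), 'rotation': array([[-0.71837459,  0.38410924, -0.57999831],
       [ 0.69542358,  0.41809291, -0.58445219],
       [ 0.0179997 , -0.82320011, -0.56746594]])}
top {'K': array([[402.34415964,   0.        , 253.42531373],
       [  0.        , 402.34415964, 199.1125358 ],
       [  0.        ,   0.        ,   1.        ]]), 'eye': array([0.40320781, 0.00870529, 1.14443253]), 'rotation': array([[ 0.0157249 , -0.98337957,  0.18087937],
       [-0.99981354, -0.0134368 ,  0.01386836],
       [-0.01120743, -0.18106373, -0.98340751]])}
```

View pics/scene0.png

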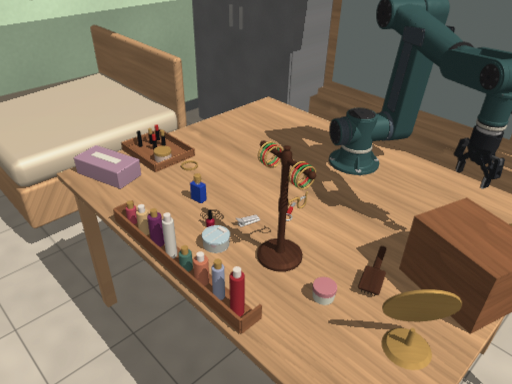

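View pics/top0.png

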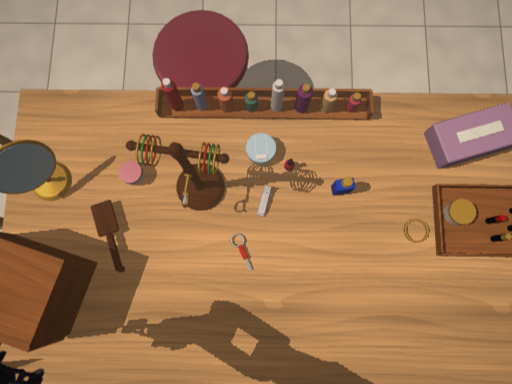

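```bash
python3 - <<'E'
import cv2
t=cv2.imread("pics/top0.png"); s=cv2.imread("pics/scene0.png")
cv2.imwrite("pics/t1.png",cv2.resize(t[130:280,115:315],None,fx=4,fy=4,interpolation=cv2.INTER_CUBIC))
cv2.imwrite("pics/s1.png",cv2.resize(s[135:275,225:345],None,fx=4.2,fy=4.2,interpolation=cv2.INTER_CUBIC))
E
```

```text
(no output)
```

View pics/t1.png

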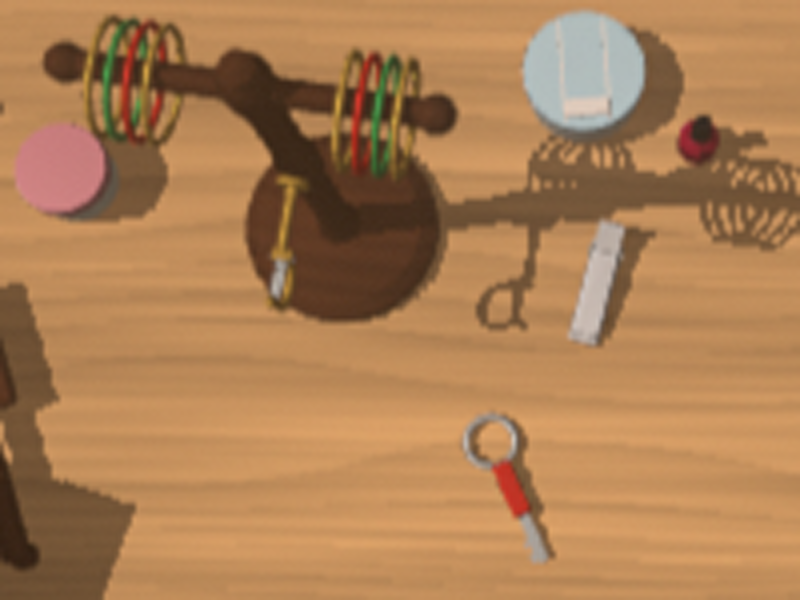

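View pics/s1.png

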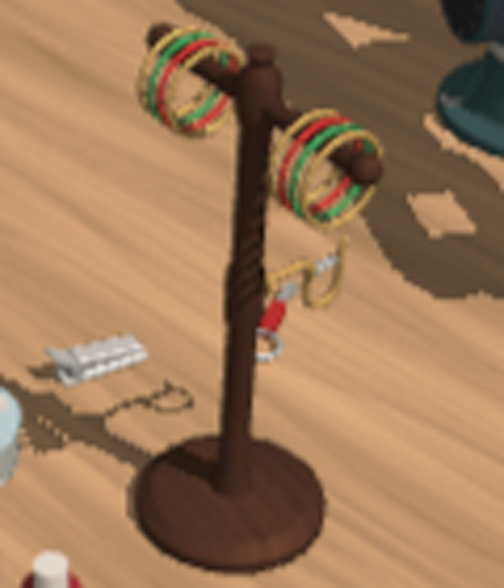

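```bash
cat > h.py <<'E'
import numpy as np
from rig import viewer,get_state
C={n:viewer.camera_info(n) for n in("scene","top")}
def ray(n,p):
    c=C[n]; d=c["rotation"]@np.linalg.solve(c["K"],[p[0],p[1],1.]); return c["eye"],d/np.linalg.norm(d)
def plane(n,p,z):
    e,d=ray(n,p); return e+d*(z-e[2])/d[2]
def proj(n,X):
    c=C[n]; q=c["K"]@(c["rotation"].T@(np.array(X)-c["eye"])); return q[:2]/q[2]
def tri(pt,ps):
    A=[];b=[]
    for n,p in(("top",pt),("scene",ps)):
        e,d=ray(n,p);M=np.eye(3)-np.outer(d,d);A.append(M);b.append(M@e)
    X=np.linalg.lstsq(np.vstack(A),np.hstack(b),rcond=None)[0]
    return X,proj("top",X)-pt,proj("scene",X)-ps
T=lambda x,y:((x+.5)/4-.5+115,(y+.5)/4-.5+130)
S=lambda x,y:((x+.5)/4.2-.5+225,(y+.5)/4.2-.5+135)
E
python3 - <<'E'
from h import *
import cv2
np.set_printoptions(precision=4,suppress=True)
rc=plane("top",T(492,441),.007);be=plane("top",T(543,558),.007);hd=plane("top",T(511,488),.014)
print("ring",rc,"blade end",be,"head",hd, np.degrees(np.arctan2(*(rc-be)[1::-1])),np.linalg.norm(rc-be))
# head by colour
im=cv2.imread("pics/top0.png").astype(int);b,g,r=im[...,0],im[...,1],im[...,2]
m=(r>120)&(g<80)&(b<80);m[:, :230]=0;m[:,260:]=0;m[:235]=0;m[275:]=0
y,x=np.nonzero(m);print(len(x),x.mean(),y.mean(),plane("top",(x.mean(),y.mean()),.012))
d1=plane("top",T(62,62),.345);d2=plane("top",T(437,113),.345);d=d1-d2
print("dowel",d1,d2,(d1+d2)/2,np.linalg.norm(d))
print("base",plane("top",T(343,229),.024),"yaw",np.degrees(np.arctan2(-d[0],d[1])))
print("base sc",plane("scene",S(229,497),.024))
print("top post",tri(T(243,72),S(262,55)))
print("nose tip",tri(T(281,303),S(344,240)))
E
```

```text
ring [0.4948 0.0675 0.007 ] blade end [0.414  0.0301 0.007 ] head [0.4617 0.0531 0.014 ] 24.834755903595397 0.089021606393363
61 242.63934426229508 251.62295081967213 [0.4618 0.0525 0.012 ]
dowel [0.6609 0.2781 0.345 ] [0.6358 0.0822 0.345 ] [0.6483 0.1802 0.345 ] 0.19747015821478686
base [0.6427 0.1764 0.024 ] yaw -7.2834968048565285
base sc [0.6594 0.1917 0.024 ]
top post (array([0.6455, 0.1786, 0.3755]), array([-0.9016,  0.689 ]), array([-0.8658, -0.086 ]))
nose tip (array([0.5571, 0.1883, 0.2001]), array([-1.3361,  0.9697]), array([-1.3323, -0.0704]))
```

```bash
python3 - <<'E'
from h import *
from scipy.optimize import least_squares
np.set_printoptions(precision=4,suppress=True)
print(tri((96,263),(408,243)));print(tri((40,356),(453,204)))
obs=[("top",T(62,62),(0,.101,.345)),("top",T(437,113),(0,-.101,.345)),("top",T(343,229),(0,0,.024)),("top",T(243,72),(0,0,.38)),
("scene",S(160,36),(0,-.101,.345)),("scene",S(367,165),(0,.101,.345)),("scene",S(229,497),(0,0,.024)),("scene",S(262,55),(0,0,.38))]
hk=[("top",T(281,301),(-.079-.0175,0,.205)),("scene",S(344,242),(-.079-.0175,0,.205)),("scene",S(321,301),(-.079,0,.190-.033)),("top",T(292,182),None)]
def W(q,X):
    c,s=np.cos(q[2]),np.sin(q[2]);return np.array([q[0]+c*X[0]-s*X[1],q[1]+s*X[0]+c*X[1],X[2]])
def f(q): 
    return np.hstack([proj(n,W(q,X))-p for n,p,X in obs]+[proj(n,W(q,np.add(X,(q[3],0,0))))-p for n,p,X in hk[:3]])
r=least_squares(f,[.645,.178,-.127,0],loss="soft_l1");print(r.x,np.degrees(r.x[2]));print(r.fun.reshape(-1,2) if 0 else f(r.x).reshape(-1,2))
print("hook_mid",W(r.x,(-.079+r.x[3],0,.19)))
E
```

```text
(array([0.4135, 0.4499, 0.0811]), array([-6.4057,  3.5045]), array([-6.3382,  0.5279]))
(array([0.2122, 0.5038, 0.1581]), array([ 5.4989, -3.2734]), array([ 4.3837, -1.1098]))
[ 0.6464  0.1796 -0.131   0.008 ] -7.503041285255086
[[-0.8308  0.584 ]
 [ 1.2969  1.2467]
 [-1.0914 -1.2767]
 [-1.8523 -0.45  ]
 [-0.5424 -0.0474]
 [-0.2909  0.948 ]
 [ 0.0187 -3.9632]
 [-0.7042 -1.3809]
 [-2.8828  0.4538]
 [-0.7912 -1.3127]
 [-1.0967 -0.126 ]]
hook_mid [0.576  0.1889 0.19  ]
```

Call:
move_arm(deltas=[{"tx": -2.78,"ty": 2.01,"gripper": 5},{"tx": -2.78,"ty": 2.01},{"tx": -2.78,"ty": 2.01},{"tx": -2.78,"ty": 2.01},{"tx": -2.78,"ty": 2.01},{"tx": -2.78,"ty": 2.01},{"tx": -2.7,"ty": 4.81},{"tx": -2.7,"ty": 4.81,"tz": 0},{"tx": -2.7,"ty": 4.81},{"tx": -2.7,"ty": 4.81},{"tx": -2.7,"ty": 4.81},{"tx": -2.7,"ty": 4.81}])

```text
invalid input at $.deltas[0]: expected keys gripper, tx, ty, tz, yaw
```

Call:
move_arm(deltas=[{"yaw": -7.77,"tz": 2.3},{"yaw": -7.77,"tz": 2.3},{"yaw": -7.77,"tz": 2.3},{"yaw": -7.77,"tz": 2.3},{"yaw": -7.77,"tz": 2.3},{"yaw": -7.77,"tz": 2.3},{},{},{}])

```text
invalid input at $.deltas[0]: expected keys gripper, tx, ty, tz, yaw
```

Call:
move_arm(deltas=[{"tx": -2.78,"ty": 2.01,"tz": 0,"yaw": 0,"gripper": 5},{"tx": -2.78,"ty": 2.01,"tz": 0,"yaw": 0,"gripper": 5},{"tx": -2.78,"ty": 2.01,"tz": 0,"yaw": 0,"gripper": 5},{"tx": -2.78,"ty": 2.01,"tz": 0,"yaw": 0,"gripper": 5},{"tx": -2.78,"ty": 2.01,"tz": 0,"yaw": 0,"gripper": 5},{"tx": -2.78,"ty": 2.01,"tz": 0,"yaw": 0,"gripper": 5},{"tx": -1.8,"ty": 3.21,"tz": 0,"yaw": 0,"gripper": 5},{"tx": -1.8,"ty": 3.21,"tz": 0,"yaw": 0,"gripper": 5},{"tx": -1.8,"ty": 3.21,"tz": 0,"yaw": 0,"gripper": 5},{"tx": -1.8,"ty": 3.21,"tz": 0,"yaw": 0,"gripper": 5},{"tx": -1.8,"ty": 3.21,"tz": 0,"yaw": 0,"gripper": 5},{"tx": -1.8,"ty": 3.21,"tz": 0,"yaw": 0,"gripper": 5}])

```text
t: 1.3
tcp_pos: [0.3935, 0.1377, 0.2309]
tcp_rot: [[0.372, 0.928, -0.0], [0.928, -0.372, 0.0], [-0.0, -0.0, -1.0]]
contact_force: [-0.5, 1.0, 1.0]
width: 0.584
```

Call:
move_arm(deltas=[{"tx": -1.8,"ty": 3.21,"tz": 0,"yaw": 0,"gripper": 5},{"tx": -1.8,"ty": 3.21,"tz": 0,"yaw": 0,"gripper": 5},{"tx": -1.8,"ty": 3.21,"tz": 0,"yaw": 0,"gripper": 5},{"tx": 0,"ty": 0,"yaw": -7.77,"tz": 2.3,"gripper": 5},{"tx": 0,"ty": 0,"yaw": -7.77,"tz": 2.3,"gripper": 5},{"tx": 0,"ty": 0,"yaw": -7.77,"tz": 2.3,"gripper": 5},{"tx": 0,"ty": 0,"yaw": -7.77,"tz": 2.3,"gripper": 5},{"tx": 0,"ty": 0,"yaw": -7.77,"tz": 2.3,"gripper": 5},{"tx": 0,"ty": 0,"yaw": -7.77,"tz": 2.3,"gripper": 5},{"tx": 0,"ty": 0,"yaw": 0,"tz": 0,"gripper": 5},{"tx": 0,"ty": 0,"yaw": 0,"tz": 0,"gripper": 5}])

```text
t: 2.4
tcp_pos: [0.4621, 0.0532, 0.0931]
tcp_rot: [[-0.417, 0.909, -0.001], [0.909, 0.417, 0.0], [0.001, -0.001, -1.0]]
contact_force: [0.1, -0.4, 0.1]
width: 0.588
```

Call:
move_arm(deltas=[{"tx": 0,"ty": 0,"tz": 2.5,"yaw": 0,"gripper": 5},{"tx": 0,"ty": 0,"tz": 2.5,"yaw": 0,"gripper": 5},{"tx": 0,"ty": 0,"tz": 2,"yaw": 0,"gripper": 4},{"tx": 0,"ty": 0,"tz": 1,"yaw": 0,"gripper": 3},{"tx": 0,"ty": 0,"tz": 0.6,"yaw": 0,"gripper": 3},{"tx": 0,"ty": 0,"tz": 0.5,"yaw": 0,"gripper": 3},{"tx": 0,"ty": 0,"tz": 0,"yaw": 0,"gripper": 3},{"tx": 0,"ty": 0,"tz": 0,"yaw": 0,"gripper": 3}])

```text
t: 3.2
tcp_pos: [0.4631, 0.0532, 0.0032]
tcp_rot: [[-0.419, 0.908, 0.002], [0.908, 0.419, 0.0], [-0.001, 0.002, -1.0]]
contact_force: [-0.3, -0.2, 1.0]
width: 0.351
```

Call:
move_arm(deltas=[{"tx": 0,"ty": 0,"tz": 0,"yaw": 0,"gripper": 1.0},{"tx": 0,"ty": 0,"tz": 0,"yaw": 0,"gripper": 1.0},{"tx": 0,"ty": 0,"tz": 0,"yaw": 0,"gripper": 0.5},{"tx": 0,"ty": 0,"tz": 0,"yaw": 0,"gripper": 0.5},{"tx": 0,"ty": 0,"tz": 0,"yaw": 0,"gripper": 0.5}], grip_force=40)

```text
t: 3.7
tcp_pos: [0.4633, 0.0532, 0.0033]
tcp_rot: [[-0.419, 0.908, 0.002], [0.908, 0.419, 0.0], [-0.001, 0.002, -1.0]]
contact_force: [-1.2, -0.1, 5.2]
width: 0.148
```

Call:
move_arm(deltas=[{"tx": 0,"ty": 0,"tz": -0.1,"yaw": 0,"gripper": 0.3},{"tx": 0,"ty": 0,"tz": -0.1,"yaw": 0,"gripper": 0.3},{"tx": 0,"ty": 0,"tz": -0.2,"yaw": 0,"gripper": 0.3},{"tx": 0,"ty": 0,"tz": -1,"yaw": 0,"gripper": 0.3},{"tx": 0,"ty": 0,"tz": -3,"yaw": 0,"gripper": 0.3},{"tx": 0,"ty": 0,"tz": -4,"yaw": 0,"gripper": 0.3},{"tx": 0,"ty": 0,"tz": -4,"yaw": 0,"gripper": 0.3},{"tx": 0,"ty": 0,"tz": -4,"yaw": 8,"gripper": 0.3},{"tx": 0,"ty": 0,"tz": -4,"yaw": 8,"gripper": 0.3},{"tx": 0,"ty": 0,"tz": -1.8,"yaw": 8,"gripper": 0.3},{"tx": 0,"ty": 0,"tz": 0,"yaw": 8,"gripper": 0.3},{"tx": 0,"ty": 0,"tz": 0,"yaw": 0,"gripper": 0.3}], grip_force=100)

```text
t: 4.9
tcp_pos: [0.4626, 0.0532, 0.2258]
tcp_rot: [[0.125, 0.992, 0.002], [0.992, -0.125, 0.0], [0.0, 0.002, -1.0]]
contact_force: [0.8, -0.2, -0.4]
width: 0.13
```

```bash
python3 - <<'E'
from h import *
import cv2
s=get_state();print(s["t"],s["tcp_pos"],s["contact_force"],s["ft_torque"],s["width"])
t=viewer.get_image("top");c=viewer.get_image("scene");cv2.imwrite("pics/top2.png",t);cv2.imwrite("pics/scene2.png",c)
f=lambda i:cv2.resize(i,None,fx=4,fy=4,interpolation=cv2.INTER_CUBIC)
print(proj("top",s["tcp_pos"]),proj("scene",s["tcp_pos"]))
u=np.round(proj("scene",s["tcp_pos"])).astype(int)
cv2.imwrite("pics/v2.png",np.hstack([f(t[170:300,165:265]),f(c[135:265,250:350])]))
E
```

```text
4.9 [0.4626327  0.05318207 0.22579791] [ 0.81531915 -0.19573564 -0.42030441] [0.02855412 0.02206734 0.01147332] 0.12997664069383244
[238.80579782 246.30551243] [292.75081623 156.32477438]
```

View pics/v2.png

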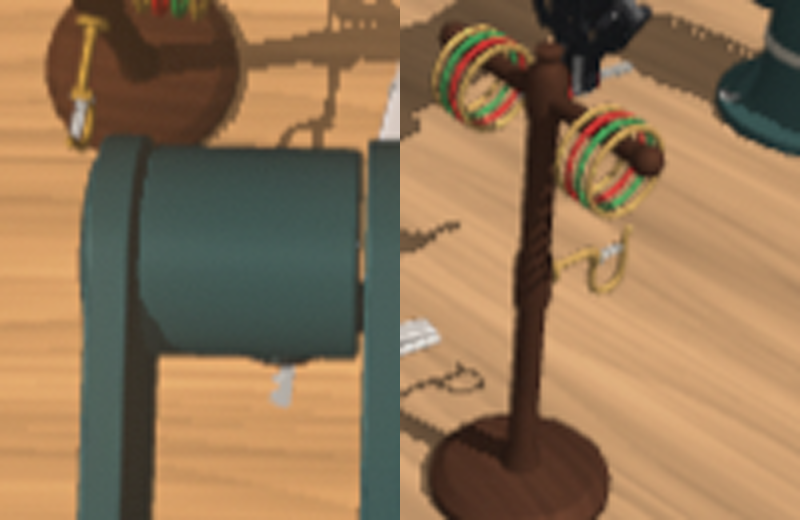

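Call:
move_arm(deltas=[{"tx": 2.97,"ty": 0.82,"tz": 0,"yaw": 0,"gripper": 0.3},{"tx": 2.97,"ty": 0.82,"tz": 0,"yaw": 0,"gripper": 0.3},{"tx": 2.97,"ty": 0.82,"tz": 0,"yaw": 0,"gripper": 0.3},{"tx": 2.97,"ty": 0.82,"tz": 0,"yaw": 0,"gripper": 0.3},{"tx": 2.97,"ty": 0.82,"tz": 0,"yaw": 0,"gripper": 0.3},{"tx": 0,"ty": 0,"tz": 0,"yaw": 0,"gripper": 0.3},{"tx": 0,"ty": 0,"tz": 0,"yaw": 0,"gripper": 0.3}])

```text
t: 5.7
tcp_pos: [0.5211, 0.1955, 0.223]
tcp_rot: [[0.123, 0.992, -0.003], [0.992, -0.123, -0.001], [-0.002, -0.003, -1.0]]
contact_force: [-0.2, 0.1, -0.4]
width: 0.123
```

```bash
python3 - <<'E'
from h import *
import cv2
s=get_state();print(s["t"],s["tcp_pos"],s["contact_force"],s["ft_torque"],s["width"])
t=viewer.get_image("top");c=viewer.get_image("scene");cv2.imwrite("pics/top3.png",t);cv2.imwrite("pics/scene3.png",c)
f=lambda i:cv2.resize(i,None,fx=8,fy=8,interpolation=cv2.INTER_CUBIC)
cv2.imwrite("pics/v3.png",np.hstack([f(t[160:230,155:205]),f(c[170:240,280:330])]))
E
```

```text
5.7 [0.52110632 0.19547039 0.22297984] [-0.22070406  0.12174321 -0.43320814] [-0.0269206  -0.01983685 -0.00282119] 0.1234011560390899
```

View pics/v3.png

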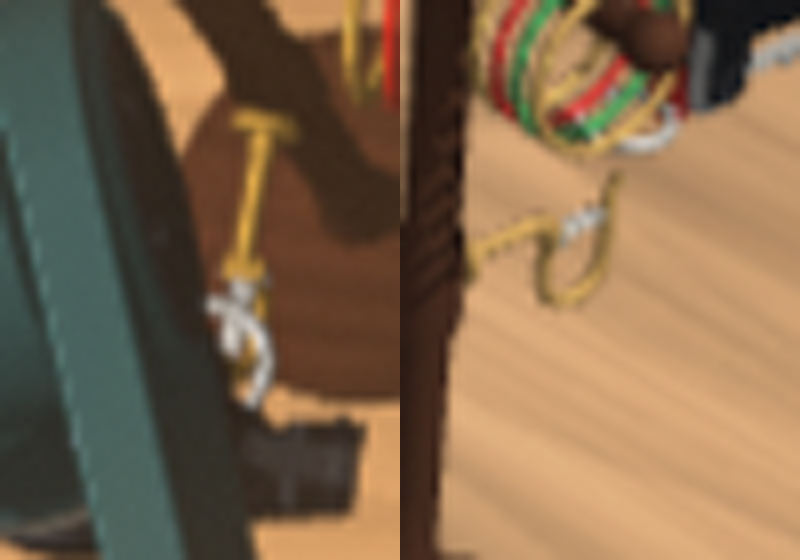

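```bash
cat > ov.py <<'E'
from h import *
import cv2
def hook(q):
    ang=np.linspace(np.pi,2*np.pi,15)
    P=[(.079-.014,.008),(.015,.008),(.015,0),*[( -.015*np.cos(a)*1,-.019+.015*np.sin(a)) for a in ang],(-.015,.007),(-.0175,.0155)]
    P=[(x if i<3 else x,z) for i,(x,z) in enumerate(P)]
    c,s=np.cos(q[2]),np.sin(q[2]);mx=-.079+q[3]
    return [np.array([q[0]+c*(mx+x),q[1]+s*(mx+x),.19+z]) for x,z in P]
def ring(cen,tilt=0):
    a=np.linspace(0,2*np.pi,40);return [np.array(cen)+.0175*np.array([np.cos(t),np.sin(t),0]) for t in a]
def draw(tn,sn,tops,out,polys):
    ims=[]
    for n,f,(x0,y0) in(("top",tn,tops[0]),("scene",sn,tops[1])):
        im=cv2.resize(cv2.imread(f)[y0:y0+70,x0:x0+50],None,fx=8,fy=8,interpolation=cv2.INTER_CUBIC)
        for P,col in polys:
            p=np.array([(proj(n,X)-(x0,y0)+.5)*8-.5 for X in P]);cv2.polylines(im,[np.round(p).astype(int)],False,col,1)
        ims.append(im)
    cv2.imwrite(out,np.hstack(ims))
E
python3 - <<'E'
from ov import *
t=np.array([.5211,.19547,.2230]);u=np.array([.992,-.123,0]);cen=t+u*(.0525-.0175)+[0,0,.0037]
# bowl points: fix orientation -> x from +.015 to -.015
draw("pics/top3.png","pics/scene3.png",[(155,160),(280,170)],"pics/v4.png",[(hook([.6464,.1796,-.131,.006]),(255,0,255)),(ring(cen),(255,255,0))])
E
```

```text
(no output)
```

View pics/v4.png

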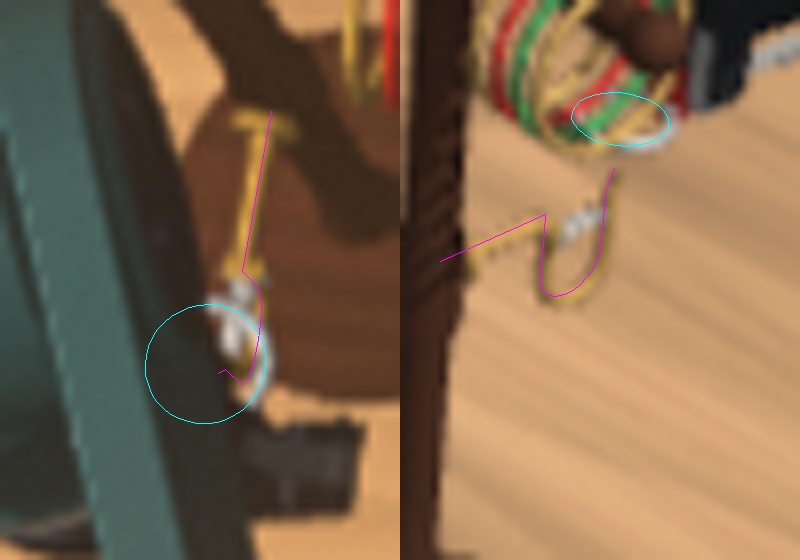

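Call:
move_arm(deltas=[{"tx": 0,"ty": 0,"tz": 0.6,"yaw": 0,"gripper": 0.3},{"tx": 0,"ty": 0,"tz": 0.6,"yaw": 0,"gripper": 0.3},{"tx": 0,"ty": 0,"tz": 0.3,"yaw": 0,"gripper": 0.3},{"tx": 0,"ty": 0,"tz": 0.3,"yaw": 0,"gripper": 0.3},{"tx": 0,"ty": 0,"tz": 0,"yaw": 0,"gripper": 0.3},{"tx": 0,"ty": 0,"tz": 0,"yaw": 0,"gripper": 0.3}])

```text
t: 6.4
tcp_pos: [0.5217, 0.1953, 0.2063]
tcp_rot: [[0.125, 0.992, 0.0], [0.992, -0.125, 0.0], [0.0, 0.0, -1.0]]
contact_force: [-0.6, -0.2, -0.4]
width: 0.121
```

Call:
move_arm(deltas=[{"tx": 0,"ty": 0,"tz": 0.2,"yaw": 0,"gripper": 0.3},{"tx": 0,"ty": 0,"tz": 0.2,"yaw": 0,"gripper": 0.3},{"tx": 0,"ty": 0,"tz": 0.1,"yaw": 0,"gripper": 0.3},{"tx": 0,"ty": 0,"tz": 0.1,"yaw": 0,"gripper": 0.3},{"tx": 0,"ty": 0,"tz": 0,"yaw": 0,"gripper": 0.3}])

```text
t: 6.9
tcp_pos: [0.5216, 0.1954, 0.2001]
tcp_rot: [[0.125, 0.992, -0.0], [0.992, -0.125, -0.0], [-0.0, -0.0, -1.0]]
contact_force: [0.2, -0.3, -0.5]
width: 0.122
```

Call:
move_arm(deltas=[{"tx": 0,"ty": 0,"tz": 0.2,"yaw": 0,"gripper": 0.3},{"tx": 0,"ty": 0,"tz": 0.2,"yaw": 0,"gripper": 0.3},{"tx": 0,"ty": 0,"tz": 0.1,"yaw": 0,"gripper": 0.3},{"tx": 0,"ty": 0,"tz": 0,"yaw": 0,"gripper": 0.3},{"tx": 0,"ty": 0,"tz": 0,"yaw": 0,"gripper": 0.3}])

```text
t: 7.4
tcp_pos: [0.5217, 0.1954, 0.1953]
tcp_rot: [[0.125, 0.992, -0.0], [0.992, -0.125, 0.0], [0.0, -0.0, -1.0]]
contact_force: [0.3, 0.2, -0.8]
width: 0.122
```

```bash
python3 - <<'E'
from ov import *
s=get_state();t=s["tcp_pos"];print(s["t"],t,s["contact_force"])
for n in("top","scene"):cv2.imwrite(f"pics/{n}5.png",viewer.get_image(n))
draw("pics/top5.png","pics/scene5.png",[(155,160),(280,170)],"pics/v5.png",[])
E
```

```text
7.4 [0.5216667  0.19536645 0.19529886] [ 0.28166903  0.16064389 -0.84074211]
```

View pics/v5.png

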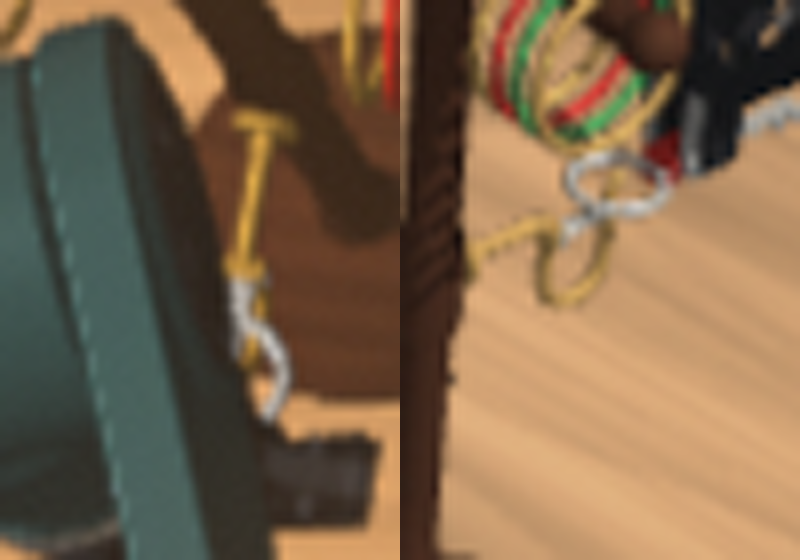

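Call:
move_arm(deltas=[{"tx": 0,"ty": 0,"tz": 0.1,"yaw": 0,"gripper": 0.3},{"tx": 0,"ty": 0,"tz": 0.1,"yaw": 0,"gripper": 0.3},{"tx": 0,"ty": 0,"tz": 0.1,"yaw": 0,"gripper": 0.3},{"tx": 0,"ty": 0,"tz": 0,"yaw": 0,"gripper": 0.3},{"tx": 0,"ty": 0,"tz": 0,"yaw": 0,"gripper": 0.3}])

```text
t: 8.0
tcp_pos: [0.5216, 0.1954, 0.1923]
tcp_rot: [[0.125, 0.992, -0.0], [0.992, -0.125, 0.0], [0.0, -0.0, -1.0]]
contact_force: [-0.1, 0.5, 0.1]
width: 0.126
```

Call:
move_arm(deltas=[{"tx": 0,"ty": -0.1,"tz": 0,"yaw": 0,"gripper": 0.3},{"tx": 0,"ty": -0.1,"tz": 0,"yaw": 0,"gripper": 0.3},{"tx": 0,"ty": -0.1,"tz": 0,"yaw": 0,"gripper": 0.3},{"tx": 0,"ty": 0,"tz": 0,"yaw": 0,"gripper": 0.3},{"tx": 0,"ty": 0,"tz": 0,"yaw": 0,"gripper": 0.3}])

```text
t: 8.5
tcp_pos: [0.5187, 0.1958, 0.1924]
tcp_rot: [[0.125, 0.992, 0.0], [0.992, -0.125, 0.0], [0.0, 0.0, -1.0]]
contact_force: [0.9, -0.8, -1.0]
width: 0.125
```

Call:
move_arm(deltas=[{"tx": 0,"ty": -0.1,"tz": 0,"yaw": 0,"gripper": 0.3},{"tx": 0,"ty": -0.1,"tz": 0,"yaw": 0,"gripper": 0.3},{"tx": 0,"ty": 0,"tz": 0,"yaw": 0,"gripper": 0.3},{"tx": 0,"ty": 0,"tz": 0,"yaw": 0,"gripper": 0.3}])

```text
t: 8.9
tcp_pos: [0.5167, 0.196, 0.1923]
tcp_rot: [[0.125, 0.992, 0.0], [0.992, -0.125, 0.0], [0.0, 0.0, -1.0]]
contact_force: [-0.1, 0.2, -0.7]
width: 0.126
```

Call:
move_arm(deltas=[{"tx": 0,"ty": -0.1,"tz": 0,"yaw": 0,"gripper": 0.3},{"tx": 0,"ty": 0,"tz": 0,"yaw": 0,"gripper": 0.3},{"tx": 0,"ty": 0,"tz": 0,"yaw": 0,"gripper": 0.3}])

```text
t: 9.2
tcp_pos: [0.5157, 0.1961, 0.1923]
tcp_rot: [[0.125, 0.992, 0.0], [0.992, -0.125, 0.0], [0.0, 0.0, -1.0]]
contact_force: [-0.5, 0.7, -0.6]
width: 0.133
```

Call:
move_arm(deltas=[{"tx": 0,"ty": -0.1,"tz": 0,"yaw": 0,"gripper": 0.3},{"tx": 0,"ty": 0,"tz": 0,"yaw": 0,"gripper": 0.3},{"tx": 0,"ty": 0,"tz": 0,"yaw": 0,"gripper": 0.3}])

```text
t: 9.5
tcp_pos: [0.5148, 0.1962, 0.1923]
tcp_rot: [[0.125, 0.992, 0.0], [0.992, -0.125, 0.0], [0.0, 0.0, -1.0]]
contact_force: [1.4, -0.2, -1.0]
width: 0.127
```

Call:
move_arm(deltas=[{"tx": 0,"ty": -0.05,"tz": 0,"yaw": 0,"gripper": 0.3},{"tx": 0,"ty": 0,"tz": 0,"yaw": 0,"gripper": 0.3},{"tx": 0,"ty": 0,"tz": 0,"yaw": 0,"gripper": 0.3}])

```text
t: 9.8
tcp_pos: [0.5146, 0.1962, 0.1924]
tcp_rot: [[0.125, 0.992, 0.001], [0.992, -0.125, 0.0], [0.0, 0.001, -1.0]]
contact_force: [1.8, -0.5, -1.2]
width: 0.119
```

Call:
move_arm(deltas=[{"tx": 0,"ty": -0.05,"tz": 0,"yaw": 0,"gripper": 0.3},{"tx": 0,"ty": 0,"tz": 0,"yaw": 0,"gripper": 0.3},{"tx": 0,"ty": 0,"tz": 0,"yaw": 0,"gripper": 0.3}])

```text
t: 10.1
tcp_pos: [0.5144, 0.1963, 0.1925]
tcp_rot: [[0.126, 0.992, 0.002], [0.992, -0.126, -0.0], [0.0, 0.002, -1.0]]
contact_force: [5.2, 0.2, -1.5]
width: 0.123
```

Call:
move_arm(deltas=[{"tx": 0,"ty": 0.08,"tz": 0,"yaw": 0,"gripper": 0.3},{"tx": 0,"ty": 0,"tz": 0.1,"yaw": 0,"gripper": 0.3},{"tx": 0,"ty": 0,"tz": 0.1,"yaw": 0,"gripper": 0.3},{"tx": 0,"ty": 0,"tz": 0,"yaw": 0,"gripper": 0.3},{"tx": 0,"ty": 0,"tz": 0,"yaw": 0,"gripper": 0.3}])

```text
t: 10.6
tcp_pos: [0.5145, 0.1965, 0.1905]
tcp_rot: [[0.125, 0.992, 0.0], [0.992, -0.125, 0.001], [0.001, 0.0, -1.0]]
contact_force: [2.7, -0.3, 0.2]
width: 0.129
```

Call:
move_arm(deltas=[{"tx": 0,"ty": 0,"tz": 0.1,"yaw": 0,"gripper": 0.3},{"tx": 0,"ty": 0,"tz": 0,"yaw": 0,"gripper": 0.3},{"tx": 0,"ty": 0,"tz": 0,"yaw": 0,"gripper": 0.3}])

```text
t: 10.9
tcp_pos: [0.5145, 0.1965, 0.1896]
tcp_rot: [[0.125, 0.992, 0.0], [0.992, -0.125, 0.0], [0.001, 0.0, -1.0]]
contact_force: [1.3, 1.1, 0.9]
width: 0.127
```

Call:
move_arm(deltas=[{"tx": 0,"ty": 0,"tz": 0.1,"yaw": 0,"gripper": 0.3},{"tx": 0,"ty": 0,"tz": 0,"yaw": 0,"gripper": 0.3},{"tx": 0,"ty": 0,"tz": 0,"yaw": 0,"gripper": 0.3}])

```text
t: 11.2
tcp_pos: [0.5145, 0.1964, 0.1883]
tcp_rot: [[0.125, 0.992, -0.0], [0.992, -0.125, 0.0], [0.0, -0.0, -1.0]]
contact_force: [0.7, 1.5, 1.3]
width: 0.129
```

Call:
move_arm(deltas=[{"tx": 0,"ty": 0,"tz": 0.1,"yaw": 0,"gripper": 0.3},{"tx": 0,"ty": 0,"tz": 0.1,"yaw": 0,"gripper": 0.3},{"tx": 0,"ty": 0,"tz": 0.1,"yaw": 0,"gripper": 0.3},{"tx": 0,"ty": 0,"tz": 0,"yaw": 0,"gripper": 0.3},{"tx": 0,"ty": 0,"tz": 0,"yaw": 0,"gripper": 0.3}])

```text
t: 11.7
tcp_pos: [0.5146, 0.1962, 0.1852]
tcp_rot: [[0.125, 0.992, 0.0], [0.992, -0.125, 0.0], [0.0, 0.0, -1.0]]
contact_force: [0.7, 0.4, 1.8]
width: 0.124
```

Call:
move_arm(deltas=[{"tx": 0,"ty": 0,"tz": 0.1,"yaw": 0,"gripper": 0.3},{"tx": 0,"ty": 0,"tz": 0.1,"yaw": 0,"gripper": 0.3},{"tx": 0,"ty": 0,"tz": 0.1,"yaw": 0,"gripper": 0.3},{"tx": 0,"ty": 0,"tz": 0,"yaw": 0,"gripper": 0.3},{"tx": 0,"ty": 0,"tz": 0,"yaw": 0,"gripper": 0.3}])

```text
t: 12.2
tcp_pos: [0.5146, 0.1961, 0.1823]
tcp_rot: [[0.126, 0.992, 0.0], [0.992, -0.126, -0.0], [-0.0, 0.0, -1.0]]
contact_force: [2.0, 0.0, 1.9]
width: 0.125
```

Call:
move_arm(deltas=[{"tx": 0,"ty": 0,"tz": 0.1,"yaw": 0,"gripper": 0.3},{"tx": 0,"ty": 0,"tz": 0.1,"yaw": 0,"gripper": 0.3},{"tx": 0,"ty": 0,"tz": 0.1,"yaw": 0,"gripper": 0.3},{"tx": 0,"ty": 0,"tz": 0,"yaw": 0,"gripper": 0.3},{"tx": 0,"ty": 0,"tz": 0,"yaw": 0,"gripper": 0.3}])

```text
t: 12.7
tcp_pos: [0.5145, 0.1963, 0.1793]
tcp_rot: [[0.125, 0.992, 0.0], [0.992, -0.125, 0.0], [0.0, 0.0, -1.0]]
contact_force: [2.6, -1.1, 2.3]
width: 0.123
```

Call:
move_arm(deltas=[{"tx": 0,"ty": 0,"tz": 0.1,"yaw": 0,"gripper": 0.3},{"tx": 0,"ty": 0,"tz": 0.1,"yaw": 0,"gripper": 0.3},{"tx": 0,"ty": 0,"tz": 0.1,"yaw": 0,"gripper": 0.3},{"tx": 0,"ty": 0,"tz": 0,"yaw": 0,"gripper": 0.3},{"tx": 0,"ty": 0,"tz": 0,"yaw": 0,"gripper": 0.3}])

```text
t: 13.2
tcp_pos: [0.5145, 0.1963, 0.1762]
tcp_rot: [[0.125, 0.992, -0.0], [0.992, -0.125, 0.0], [0.0, -0.0, -1.0]]
contact_force: [1.5, 0.4, 2.3]
width: 0.125
```

Call:
move_arm(deltas=[{"tx": 0,"ty": 0,"tz": 0.1,"yaw": 0,"gripper": 0.3},{"tx": 0,"ty": 0,"tz": 0.1,"yaw": 0,"gripper": 0.3},{"tx": 0,"ty": 0,"tz": 0,"yaw": 0,"gripper": 0.3},{"tx": 0,"ty": 0,"tz": 0,"yaw": 0,"gripper": 0.3}])

```text
t: 13.6
tcp_pos: [0.5143, 0.1963, 0.1741]
tcp_rot: [[0.125, 0.992, -0.001], [0.992, -0.125, 0.0], [0.0, -0.001, -1.0]]
contact_force: [1.1, 0.4, 2.7]
width: 0.128
```

Call:
move_arm(deltas=[{"tx": 0,"ty": 0,"tz": 0.1,"yaw": 0,"gripper": 0.3},{"tx": 0,"ty": 0,"tz": 0.1,"yaw": 0,"gripper": 0.3},{"tx": 0,"ty": 0,"tz": 0,"yaw": 0,"gripper": 0.3},{"tx": 0,"ty": 0,"tz": 0,"yaw": 0,"gripper": 0.3}])

```text
t: 14.0
tcp_pos: [0.5144, 0.1961, 0.1711]
tcp_rot: [[0.125, 0.992, -0.001], [0.992, -0.125, -0.0], [-0.001, -0.001, -1.0]]
contact_force: [3.4, 1.0, -1.8]
width: 0.126
```

Call:
move_arm(deltas=[{"tx": 0,"ty": 0,"tz": 0.1,"yaw": 0,"gripper": 0.3},{"tx": 0,"ty": 0,"tz": 0.1,"yaw": 0,"gripper": 0.3},{"tx": 0,"ty": 0,"tz": 0,"yaw": 0,"gripper": 0.3},{"tx": 0,"ty": 0,"tz": 0,"yaw": 0,"gripper": 0.3}])

```text
t: 14.4
tcp_pos: [0.5145, 0.1962, 0.1704]
tcp_rot: [[0.125, 0.992, -0.0], [0.992, -0.125, -0.0], [-0.0, -0.0, -1.0]]
contact_force: [3.2, 0.7, -0.6]
width: 0.127
```

Call:
move_arm(deltas=[{"tx": 0,"ty": 0,"tz": 0.1,"yaw": 0,"gripper": 0.3},{"tx": 0,"ty": 0.1,"tz": 0.1,"yaw": 0,"gripper": 0.3},{"tx": 0,"ty": 0.1,"tz": 0,"yaw": 0,"gripper": 0.3},{"tx": 0,"ty": 0.1,"tz": 0,"yaw": 0,"gripper": 0.3},{"tx": 0,"ty": 0.1,"tz": 0,"yaw": 0,"gripper": 0.3},{"tx": 0,"ty": 0,"tz": 0,"yaw": 0,"gripper": 0.3},{"tx": 0,"ty": 0,"tz": 0,"yaw": 0,"gripper": 0.3}])

```text
t: 15.1
tcp_pos: [0.5184, 0.1958, 0.1683]
tcp_rot: [[0.125, 0.992, -0.0], [0.992, -0.125, 0.0], [0.0, -0.0, -1.0]]
contact_force: [-0.1, 0.0, -0.2]
width: 0.121
```

Call:
move_arm(deltas=[{"tx": 0,"ty": 0,"tz": -0.2,"yaw": 0,"gripper": 0.3},{"tx": 0,"ty": 0,"tz": -0.2,"yaw": 0,"gripper": 0.3},{"tx": 0,"ty": 0,"tz": -0.2,"yaw": 0,"gripper": 0.3},{"tx": 0,"ty": 0,"tz": -0.2,"yaw": 0,"gripper": 0.3},{"tx": 0,"ty": 0,"tz": -0.1,"yaw": 0,"gripper": 0.3},{"tx": 0,"ty": 0,"tz": 0,"yaw": 0,"gripper": 0.3},{"tx": 0,"ty": 0,"tz": 0,"yaw": 0,"gripper": 0.3}])

```text
t: 15.8
tcp_pos: [0.5185, 0.1958, 0.1773]
tcp_rot: [[0.125, 0.992, 0.0], [0.992, -0.125, 0.0], [0.0, 0.0, -1.0]]
contact_force: [-0.5, -0.8, 0.0]
width: 0.128
```

Now approach the shut gate from beneath slowly (expected near z ≈ 0.182).

Call:
move_arm(deltas=[{"tx": 0,"ty": 0,"tz": -0.1,"yaw": 0,"gripper": 0.3},{"tx": 0,"ty": 0,"tz": -0.1,"yaw": 0,"gripper": 0.3},{"tx": 0,"ty": 0,"tz": -0.1,"yaw": 0,"gripper": 0.3},{"tx": 0,"ty": 0,"tz": 0,"yaw": 0,"gripper": 0.3},{"tx": 0,"ty": 0,"tz": 0,"yaw": 0,"gripper": 0.3}])

```text
t: 16.3
tcp_pos: [0.5185, 0.1958, 0.1804]
tcp_rot: [[0.125, 0.992, 0.0], [0.992, -0.125, 0.0], [0.0, 0.0, -1.0]]
contact_force: [0.2, 0.5, -0.7]
width: 0.128
```

Call:
move_arm(deltas=[{"tx": 0,"ty": 0,"tz": -0.1,"yaw": 0,"gripper": 0.3},{"tx": 0,"ty": 0,"tz": 0,"yaw": 0,"gripper": 0.3},{"tx": 0,"ty": 0,"tz": 0,"yaw": 0,"gripper": 0.3}])

```text
t: 16.6
tcp_pos: [0.5185, 0.1958, 0.1814]
tcp_rot: [[0.125, 0.992, 0.0], [0.992, -0.125, 0.0], [0.0, 0.0, -1.0]]
contact_force: [-0.1, -0.0, -0.3]
width: 0.127
```

Call:
move_arm(deltas=[{"tx": 0,"ty": 0,"tz": -0.05,"yaw": 0,"gripper": 0.3},{"tx": 0,"ty": 0,"tz": 0,"yaw": 0,"gripper": 0.3},{"tx": 0,"ty": 0,"tz": 0,"yaw": 0,"gripper": 0.3}])

```text
t: 16.9
tcp_pos: [0.5185, 0.1958, 0.1819]
tcp_rot: [[0.125, 0.992, 0.0], [0.992, -0.125, 0.0], [0.0, 0.0, -1.0]]
contact_force: [-0.1, -0.5, -0.6]
width: 0.125
```

Call:
move_arm(deltas=[{"tx": 0,"ty": 0,"tz": -0.05,"yaw": 0,"gripper": 0.3},{"tx": 0,"ty": 0,"tz": 0,"yaw": 0,"gripper": 0.3},{"tx": 0,"ty": 0,"tz": 0,"yaw": 0,"gripper": 0.3}])

```text
t: 17.2
tcp_pos: [0.5185, 0.1958, 0.1823]
tcp_rot: [[0.125, 0.992, 0.0], [0.992, -0.125, 0.0], [0.0, 0.0, -1.0]]
contact_force: [-0.1, 0.7, -0.9]
width: 0.128
```

Call:
move_arm(deltas=[{"tx": 0,"ty": 0,"tz": -0.05,"yaw": 0,"gripper": 0.3},{"tx": 0,"ty": 0,"tz": 0,"yaw": 0,"gripper": 0.3},{"tx": 0,"ty": 0,"tz": 0,"yaw": 0,"gripper": 0.3}])

```text
t: 17.5
tcp_pos: [0.5185, 0.1957, 0.1827]
tcp_rot: [[0.125, 0.992, -0.0], [0.992, -0.125, -0.0], [-0.0, -0.0, -1.0]]
contact_force: [-0.4, -0.3, -0.8]
width: 0.122
```

Call:
move_arm(deltas=[{"tx": 0,"ty": 0,"tz": -0.05,"yaw": 0,"gripper": 0.3},{"tx": 0,"ty": 0,"tz": 0,"yaw": 0,"gripper": 0.3},{"tx": 0,"ty": 0,"tz": 0,"yaw": 0,"gripper": 0.3}])

```text
t: 17.8
tcp_pos: [0.5184, 0.1958, 0.1831]
tcp_rot: [[0.125, 0.992, -0.0], [0.992, -0.125, 0.0], [-0.0, -0.0, -1.0]]
contact_force: [0.7, -0.0, -3.3]
width: 0.125
```

Call:
move_arm(deltas=[{"tx": 0,"ty": 0,"tz": -0.04,"yaw": 0,"gripper": 0.3},{"tx": 0,"ty": 0,"tz": 0,"yaw": 0,"gripper": 0.3},{"tx": 0,"ty": 0,"tz": 0,"yaw": 0,"gripper": 0.3},{"tx": 0,"ty": 0,"tz": 0,"yaw": 0,"gripper": 0.3}])

```text
t: 18.2
tcp_pos: [0.5184, 0.1957, 0.1834]
tcp_rot: [[0.125, 0.992, -0.0], [0.992, -0.125, -0.0], [-0.0, -0.0, -1.0]]
contact_force: [1.0, 1.1, -3.4]
width: 0.127
```

```bash
python3 - <<'E'
from ov import *
s=get_state();t=s["tcp_pos"];print(s["t"],t,s["contact_force"])
for n in("top","scene"):cv2.imwrite(f"pics/{n}6.png",viewer.get_image(n))
draw("pics/top6.png","pics/scene6.png",[(155,160),(280,170)],"pics/v6.png",[])
E
```

```text
18.2 [0.51839858 0.1957395  0.1834204 ] [ 1.0254077   1.1402867  -3.43661338]
```

View pics/v6.png

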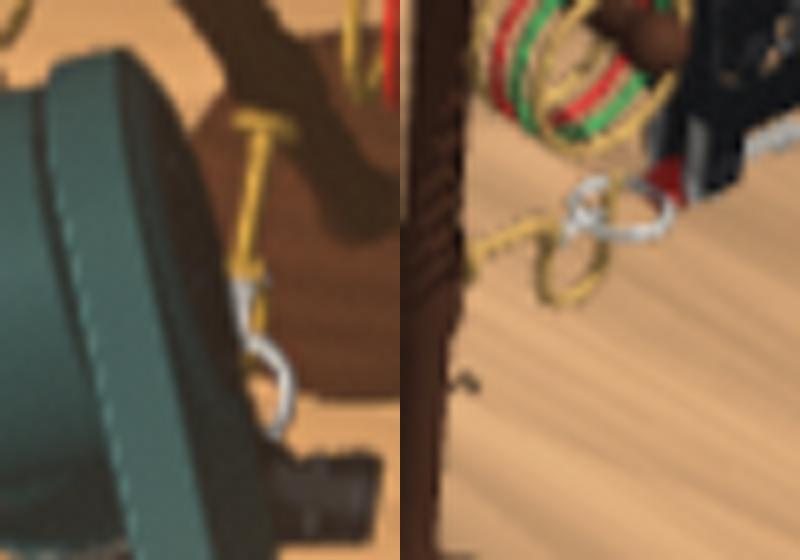

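Call:
move_arm(deltas=[{"tx": 0,"ty": 0,"tz": 0.2,"yaw": 0,"gripper": 0.3},{"tx": 0,"ty": 0.1,"tz": 0.3,"yaw": 0,"gripper": 0.3},{"tx": 0,"ty": 0.1,"tz": 0.3,"yaw": 0,"gripper": 0.3},{"tx": 0,"ty": 0.1,"tz": 0.3,"yaw": 0,"gripper": 0.3},{"tx": 0,"ty": 0.1,"tz": 0.3,"yaw": 0,"gripper": 0.3},{"tx": 0,"ty": 0.1,"tz": 0.3,"yaw": 0,"gripper": 0.3},{"tx": 0,"ty": 0.05,"tz": 0.3,"yaw": 0,"gripper": 0.3},{"tx": 0,"ty": 0,"tz": 0,"yaw": 0,"gripper": 0.3},{"tx": 0,"ty": 0,"tz": 0,"yaw": 0,"gripper": 0.3}])

```text
t: 19.2
tcp_pos: [0.5239, 0.1951, 0.1636]
tcp_rot: [[0.125, 0.992, -0.0], [0.992, -0.125, 0.0], [0.0, -0.0, -1.0]]
contact_force: [-0.4, 0.4, -0.4]
width: 0.127
```

Call:
move_arm(deltas=[{"tx": -0.23,"ty": 0,"tz": 0,"yaw": -2.5,"gripper": 0.3},{"tx": -0.23,"ty": 0,"tz": 0,"yaw": -2.5,"gripper": 0.3},{"tx": -0.23,"ty": 0,"tz": 0,"yaw": -2.5,"gripper": 0.3},{"tx": -0.23,"ty": 0,"tz": 0,"yaw": -2.5,"gripper": 0.3},{"tx": 0,"ty": 0,"tz": 0,"yaw": 0,"gripper": 0.3},{"tx": 0,"ty": 0,"tz": 0,"yaw": 0,"gripper": 0.3}])

```text
t: 19.8
tcp_pos: [0.5235, 0.186, 0.164]
tcp_rot: [[-0.048, 0.999, 0.0], [0.999, 0.048, 0.0], [0.0, 0.0, -1.0]]
contact_force: [0.1, 0.8, 0.2]
width: 0.13
```

Call:
move_arm(deltas=[{"tx": -0.23,"ty": 0,"tz": 0,"yaw": -2.5,"gripper": 0.3},{"tx": -0.23,"ty": 0,"tz": 0,"yaw": -2.5,"gripper": 0.3},{"tx": -0.23,"ty": 0,"tz": 0,"yaw": -2.5,"gripper": 0.3},{"tx": -0.23,"ty": 0,"tz": 0,"yaw": -2.5,"gripper": 0.3},{"tx": 0,"ty": 0,"tz": 0,"yaw": 0,"gripper": 0.3},{"tx": 0,"ty": 0,"tz": 0,"yaw": 0,"gripper": 0.3}])

```text
t: 20.4
tcp_pos: [0.5245, 0.1769, 0.1638]
tcp_rot: [[-0.22, 0.975, 0.0], [0.975, 0.22, 0.0], [0.0, 0.0, -1.0]]
contact_force: [0.8, -0.8, -0.3]
width: 0.126
```

Call:
move_arm(deltas=[{"tx": -0.23,"ty": 0,"tz": 0,"yaw": -2.5,"gripper": 0.3},{"tx": -0.23,"ty": 0,"tz": 0,"yaw": -2.5,"gripper": 0.3},{"tx": -0.23,"ty": 0,"tz": 0,"yaw": -2.5,"gripper": 0.3},{"tx": 0,"ty": 0,"tz": 0,"yaw": 0,"gripper": 0.3},{"tx": 0,"ty": 0,"tz": 0,"yaw": 0,"gripper": 0.3}])

```text
t: 20.9
tcp_pos: [0.5262, 0.1703, 0.1637]
tcp_rot: [[-0.346, 0.938, -0.0], [0.938, 0.346, 0.0], [0.0, 0.0, -1.0]]
contact_force: [-0.6, 0.4, -0.4]
width: 0.124
```

Call:
move_arm(deltas=[{"tx": 0,"ty": 0,"tz": 0.1,"yaw": 0,"gripper": 0.3},{"tx": 0,"ty": 0,"tz": 0.1,"yaw": 0,"gripper": 0.3},{"tx": 0,"ty": 0,"tz": 0.1,"yaw": 0,"gripper": 0.3},{"tx": 0,"ty": 0,"tz": 0,"yaw": 0,"gripper": 0.3},{"tx": 0,"ty": 0,"tz": 0,"yaw": 0,"gripper": 0.3}])

```text
t: 21.4
tcp_pos: [0.5262, 0.1702, 0.1606]
tcp_rot: [[-0.347, 0.938, -0.0], [0.938, 0.347, 0.0], [0.0, -0.0, -1.0]]
contact_force: [0.6, -0.4, -1.0]
width: 0.131
```

Call:
move_arm(deltas=[{"tx": 0,"ty": 0,"tz": 0.1,"yaw": 0,"gripper": 0.3},{"tx": 0,"ty": 0,"tz": 0.05,"yaw": 0,"gripper": 0.3},{"tx": 0,"ty": 0,"tz": 0,"yaw": 0,"gripper": 0.3},{"tx": 0,"ty": 0,"tz": 0,"yaw": 0,"gripper": 0.3}])

```text
t: 21.8
tcp_pos: [0.5262, 0.1701, 0.1592]
tcp_rot: [[-0.347, 0.938, -0.0], [0.938, 0.347, 0.0], [0.0, -0.0, -1.0]]
contact_force: [0.6, 0.2, -0.4]
width: 0.125
```

Call:
move_arm(deltas=[{"tx": 0,"ty": 0,"tz": 0.05,"yaw": 0,"gripper": 0.3},{"tx": 0,"ty": 0,"tz": 0,"yaw": 0,"gripper": 0.3},{"tx": 0,"ty": 0,"tz": 0,"yaw": 0,"gripper": 0.3}])

```text
t: 22.1
tcp_pos: [0.5263, 0.1701, 0.1587]
tcp_rot: [[-0.347, 0.938, -0.0], [0.938, 0.347, 0.0], [0.0, -0.0, -1.0]]
contact_force: [0.3, -0.2, -0.9]
width: 0.126
```

Call:
move_arm(deltas=[{"tx": 0,"ty": 0,"tz": 0,"yaw": 0,"gripper": 0.8},{"tx": 0,"ty": 0,"tz": 0,"yaw": 0,"gripper": 0.8},{"tx": 0,"ty": 0,"tz": 0.05,"yaw": 0,"gripper": 0.8},{"tx": 0,"ty": 0,"tz": 0.05,"yaw": 0,"gripper": 0.8},{"tx": 0,"ty": 0,"tz": 0,"yaw": 0,"gripper": 0.8},{"tx": 0,"ty": 0,"tz": 0,"yaw": 0,"gripper": 0.8}], grip_force=20)

```text
t: 22.7
tcp_pos: [0.5264, 0.1702, 0.158]
tcp_rot: [[-0.347, 0.938, 0.001], [0.938, 0.347, 0.0], [0.0, 0.001, -1.0]]
contact_force: [-0.2, 0.3, 1.7]
width: 0.126
```

Call:
move_arm(deltas=[{"tx": 0,"ty": 0,"tz": 0.05,"yaw": 0,"gripper": 0.8},{"tx": 0,"ty": 0,"tz": 0,"yaw": 0,"gripper": 0.8},{"tx": 0,"ty": 0,"tz": 0,"yaw": 0,"gripper": 0.8}])

```text
t: 23.0
tcp_pos: [0.5264, 0.1702, 0.1576]
tcp_rot: [[-0.347, 0.938, 0.001], [0.938, 0.347, 0.0], [-0.0, 0.001, -1.0]]
contact_force: [-0.9, -0.2, 2.3]
width: 0.13
```

Call:
move_arm(deltas=[{"tx": 0,"ty": 0,"tz": 0.1,"yaw": 0,"gripper": 0.8},{"tx": 0,"ty": 0,"tz": 0,"yaw": 0,"gripper": 0.8},{"tx": 0,"ty": 0,"tz": 0,"yaw": 0,"gripper": 0.8}])

```text
t: 23.3
tcp_pos: [0.5265, 0.1702, 0.157]
tcp_rot: [[-0.347, 0.938, 0.001], [0.938, 0.347, 0.0], [-0.0, 0.001, -1.0]]
contact_force: [-1.0, -0.4, 5.9]
width: 0.129
```

Call:
move_arm(deltas=[{"tx": 0,"ty": 0,"tz": 0.1,"yaw": 0,"gripper": 0.8},{"tx": 0,"ty": 0,"tz": 0,"yaw": 0,"gripper": 0.8},{"tx": 0,"ty": 0,"tz": 0,"yaw": 0,"gripper": 0.8}])

```text
t: 23.6
tcp_pos: [0.5266, 0.1702, 0.1565]
tcp_rot: [[-0.347, 0.938, 0.002], [0.938, 0.347, 0.001], [-0.0, 0.002, -1.0]]
contact_force: [-1.8, -0.2, 7.3]
width: 0.125
```

Call:
move_arm(deltas=[{"tx": 0,"ty": 0,"tz": -0.1,"yaw": 0,"gripper": 0.8},{"tx": 0,"ty": 0,"tz": -0.1,"yaw": 0,"gripper": 0.8},{"tx": 0,"ty": 0,"tz": 0,"yaw": 0,"gripper": 0.8},{"tx": 0,"ty": 0,"tz": 0,"yaw": 0,"gripper": 0.8}])

```text
t: 24.0
tcp_pos: [0.5265, 0.1702, 0.1572]
tcp_rot: [[-0.347, 0.938, 0.001], [0.938, 0.347, 0.0], [0.0, 0.001, -1.0]]
contact_force: [0.9, 0.2, 3.2]
width: 0.129
```

Call:
move_arm(deltas=[{"tx": 0,"ty": 0,"tz": 0,"yaw": 0,"gripper": 1.4},{"tx": 0,"ty": 0,"tz": 0,"yaw": 0,"gripper": 2},{"tx": 0,"ty": 0,"tz": 0,"yaw": 0,"gripper": 3},{"tx": 0,"ty": 0,"tz": 0,"yaw": 0,"gripper": 4},{"tx": 0,"ty": 0,"tz": 0,"yaw": 0,"gripper": 4}])

```text
t: 24.5
tcp_pos: [0.5261, 0.17, 0.1568]
tcp_rot: [[-0.347, 0.938, -0.001], [0.938, 0.347, -0.0], [0.0, -0.001, -1.0]]
contact_force: [-0.6, -0.2, -0.1]
width: 0.469
```

```bash
python3 - <<'E'
from ov import *
s=get_state();t=s["tcp_pos"];print(s["t"],t,s["contact_force"],s["width"])
for n in("top","scene"):cv2.imwrite(f"pics/{n}7.png",viewer.get_image(n))
draw("pics/top7.png","pics/scene7.png",[(155,160),(280,170)],"pics/v7.png",[])
E
```

```text
24.5 [0.52609357 0.17004266 0.15684471] [-0.64716547 -0.21293931 -0.08165684] 0.46900153643221437
```

View pics/v7.png

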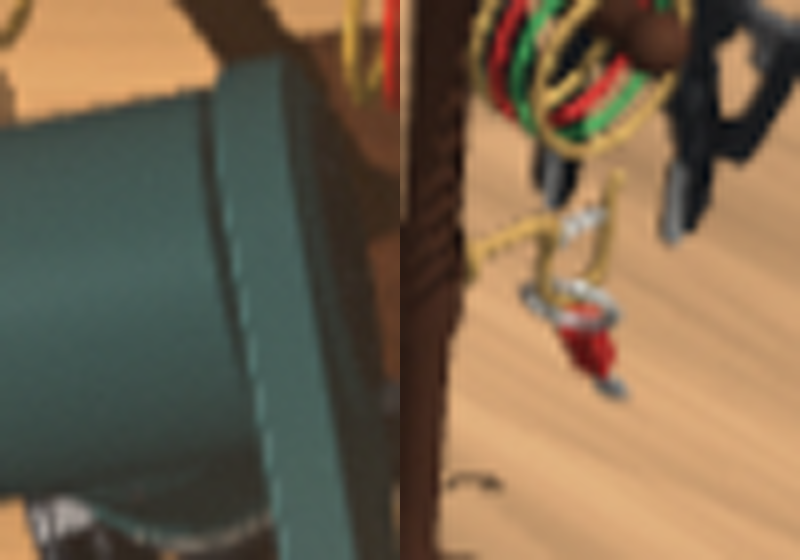

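Call:
move_arm(deltas=[{"tx": 0,"ty": -3,"tz": -1.5,"yaw": 0,"gripper": 4},{"tx": 0,"ty": -4,"tz": -1.5,"yaw": 0,"gripper": 4},{"tx": 0,"ty": -4,"tz": -1.5,"yaw": 0,"gripper": 4},{"tx": 0,"ty": -3,"tz": 0,"yaw": 0,"gripper": 4},{"tx": 0,"ty": -2,"tz": 0,"yaw": 0,"gripper": 4},{"tx": 0,"ty": 0,"tz": 0,"yaw": 0,"gripper": 4}])

```text
t: 25.2
tcp_pos: [0.3747, 0.1142, 0.2029]
tcp_rot: [[-0.347, 0.938, 0.002], [0.938, 0.347, 0.0], [-0.0, 0.002, -1.0]]
contact_force: [0.8, 0.7, -0.6]
width: 0.465
```

```bash
cat > sw.py <<'E'
from h import *
import cv2,sys
def c(i):
    im=viewer.get_image("scene");cv2.imwrite(f"pics/w{sys.argv[1]}_{i}.png",im);a=im[185:265,290:365].astype(int)
    m=(a[...,2]>110)&(a[...,1]<70)&(a[...,0]<80);y,x=np.nonzero(m[10:]);return len(x),x.mean()+290,y.mean()+195
print(get_state()["t"],get_state()["tcp_pos"])
for i in range(10):print("%d %.1f %.1f"%c(i))
E
python3 sw.py a
```

```text
25.2 [0.37472565 0.1141611  0.20285453]
13 306.5 215.6
31 302.1 219.5
44 298.1 221.2
44 295.2 222.3
48 294.6 221.6
46 295.3 221.9
44 297.8 221.2
40 301.2 219.5
31 303.4 218.5
34 304.0 218.6
```

Call:
move_arm(deltas=[{"tx": 0,"ty": 0,"tz": 0,"yaw": 0,"gripper": 4},{"tx": 0,"ty": 0,"tz": 0,"yaw": 0,"gripper": 4},{"tx": 0,"ty": 0,"tz": 0,"yaw": 0,"gripper": 4},{"tx": 0,"ty": 0,"tz": 0,"yaw": 0,"gripper": 4},{"tx": 0,"ty": 0,"tz": 0,"yaw": 0,"gripper": 4},{"tx": 0,"ty": 0,"tz": 0,"yaw": 0,"gripper": 4},{"tx": 0,"ty": 0,"tz": 0,"yaw": 0,"gripper": 4},{"tx": 0,"ty": 0,"tz": 0,"yaw": 0,"gripper": 4},{"tx": 0,"ty": 0,"tz": 0,"yaw": 0,"gripper": 4},{"tx": 0,"ty": 0,"tz": 0,"yaw": 0,"gripper": 4},{"tx": 0,"ty": 0,"tz": 0,"yaw": 0,"gripper": 4},{"tx": 0,"ty": 0,"tz": 0,"yaw": 0,"gripper": 4}])

```text
t: 26.9
tcp_pos: [0.3762, 0.1146, 0.2022]
tcp_rot: [[-0.347, 0.938, 0.0], [0.938, 0.347, 0.0], [0.0, 0.0, -1.0]]
contact_force: [0.6, 0.1, 0.0]
width: 0.466
```

Call:
move_arm(deltas=[{"tx": 0,"ty": 0,"tz": 0,"yaw": 0,"gripper": 4},{"tx": 0,"ty": 0,"tz": 0,"yaw": 0,"gripper": 4},{"tx": 0,"ty": 0,"tz": 0,"yaw": 0,"gripper": 4},{"tx": 0,"ty": 0,"tz": 0,"yaw": 0,"gripper": 4},{"tx": 0,"ty": 0,"tz": 0,"yaw": 0,"gripper": 4},{"tx": 0,"ty": 0,"tz": 0,"yaw": 0,"gripper": 4},{"tx": 0,"ty": 0,"tz": 0,"yaw": 0,"gripper": 4},{"tx": 0,"ty": 0,"tz": 0,"yaw": 0,"gripper": 4},{"tx": 0,"ty": 0,"tz": 0,"yaw": 0,"gripper": 4},{"tx": 0,"ty": 0,"tz": 0,"yaw": 0,"gripper": 4},{"tx": 0,"ty": 0,"tz": 0,"yaw": 0,"gripper": 4},{"tx": 0,"ty": 0,"tz": 0,"yaw": 0,"gripper": 4}])

```text
t: 28.1
tcp_pos: [0.3762, 0.1146, 0.2022]
tcp_rot: [[-0.347, 0.938, 0.0], [0.938, 0.347, 0.0], [0.0, 0.0, -1.0]]
contact_force: [0.8, -0.8, -0.2]
width: 0.473
```

Call:
move_arm(deltas=[{"tx": 0,"ty": 0,"tz": 0,"yaw": 0,"gripper": 4},{"tx": 0,"ty": 0,"tz": 0,"yaw": 0,"gripper": 4},{"tx": 0,"ty": 0,"tz": 0,"yaw": 0,"gripper": 4},{"tx": 0,"ty": 0,"tz": 0,"yaw": 0,"gripper": 4},{"tx": 0,"ty": 0,"tz": 0,"yaw": 0,"gripper": 4},{"tx": 0,"ty": 0,"tz": 0,"yaw": 0,"gripper": 4},{"tx": 0,"ty": 0,"tz": 0,"yaw": 0,"gripper": 4},{"tx": 0,"ty": 0,"tz": 0,"yaw": 0,"gripper": 4},{"tx": 0,"ty": 0,"tz": 0,"yaw": 0,"gripper": 4},{"tx": 0,"ty": 0,"tz": 0,"yaw": 0,"gripper": 4},{"tx": 0,"ty": 0,"tz": 0,"yaw": 0,"gripper": 4},{"tx": 0,"ty": 0,"tz": 0,"yaw": 0,"gripper": 4}])

```text
t: 29.3
tcp_pos: [0.3762, 0.1146, 0.2022]
tcp_rot: [[-0.347, 0.938, 0.0], [0.938, 0.347, 0.0], [0.0, 0.0, -1.0]]
contact_force: [0.7, 0.2, -0.8]
width: 0.471
```

Call:
move_arm(deltas=[{"tx": 0,"ty": 0,"tz": 0,"yaw": 0,"gripper": 4},{"tx": 0,"ty": 0,"tz": 0,"yaw": 0,"gripper": 4},{"tx": 0,"ty": 0,"tz": 0,"yaw": 0,"gripper": 4},{"tx": 0,"ty": 0,"tz": 0,"yaw": 0,"gripper": 4},{"tx": 0,"ty": 0,"tz": 0,"yaw": 0,"gripper": 4},{"tx": 0,"ty": 0,"tz": 0,"yaw": 0,"gripper": 4},{"tx": 0,"ty": 0,"tz": 0,"yaw": 0,"gripper": 4},{"tx": 0,"ty": 0,"tz": 0,"yaw": 0,"gripper": 4},{"tx": 0,"ty": 0,"tz": 0,"yaw": 0,"gripper": 4},{"tx": 0,"ty": 0,"tz": 0,"yaw": 0,"gripper": 4},{"tx": 0,"ty": 0,"tz": 0,"yaw": 0,"gripper": 4},{"tx": 0,"ty": 0,"tz": 0,"yaw": 0,"gripper": 4}])

```text
t: 30.5
tcp_pos: [0.3762, 0.1146, 0.2022]
tcp_rot: [[-0.347, 0.938, 0.0], [0.938, 0.347, 0.0], [0.0, 0.0, -1.0]]
contact_force: [-0.3, 0.1, -0.5]
width: 0.475
```

```bash
python3 sw.py b; python3 -c "
import cv2,numpy as np
a=cv2.imread('pics/wb_9.png');cv2.imwrite('pics/wb.png',np.hstack([cv2.resize(a[150:270,255:375],(600,600),interpolation=cv2.INTER_CUBIC)]))"
```

```text
30.5 [0.37620144 0.11460535 0.20220911]
37 299.9 219.9
37 299.9 219.9
37 299.9 219.9
37 299.9 219.9
37 299.9 219.9
37 299.9 219.9
37 299.9 219.9
37 299.9 219.9
37 299.9 219.9
36 300.0 220.0
```

View pics/wb.png

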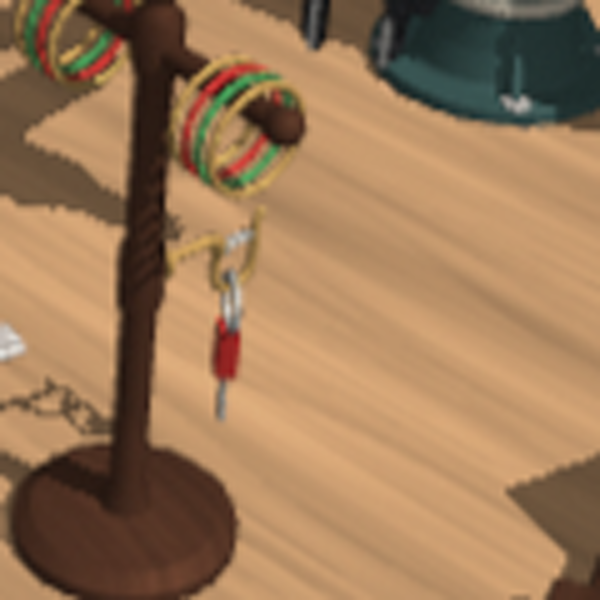

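The key hangs straight down and still from the bowl at (232,280), and the gate is shut at (238,240). I'm handing the job in.

```bash
python3 -c "
from rig import order
print(order.close_job())"
```

```text
the job is handed in; nothing more can be done
None
```

The key now hangs still from the brass snap hook, with the gate shut behind its ring. I handed the job in at about 31 s.

- **Finding the hook:** I lowered the ring over the nose and felt for the nose leg sideways. That contact peaked at about 5 N.
- **Through the gate:** I pressed the ring down along the nose. The vertical force rose to about 3 N, then dropped away at the height where the gate should snap shut.
- **Lift check:** Before letting go, I lifted the ring against the shut gate. It stopped with about 3 N of pull, at the height expected for a shut gate, and the picture showed the gate shut above the ring.
- **Release:** I lowered the ring into the bowl, turned the key about 28° so it would swing clear of the post, and opened the fingers.
- **Last check:** After the swing died out, the red head stayed within 0.1 px over ten pictures, and the gate was shut. The gripper stood open about 0.2 m away, touching nothing.

One step did not work. I tried to tilt the key in a light grip to make the swing smaller, but it did not slip. I stopped at about 7 N pressing down on the hook, under the 12 N limit.

I did not compare the other objects' positions before and after. No unexpected contact showed in the force readings.

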